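# Complete the row of spice jars on the low shelf

### The arm

A 6-joint arm with a two-finger parallel gripper is mounted at the origin on a cart in front of the work surface, level with it; the furniture and walls round the work are solid. World frame = base frame: x ahead of the robot, y to its left, z up, the work surface at z = 0. Lengths are in mm, angles in rad, forces in N, time in s.
With the tool pointing down it reaches from about 250 to 725 mm from the base axis. Payload 9.7 kg.
Tool frame: the origin (TCP) lies on the centre line of the jaws, within the pads' length; the fingertips stand 19 mm ahead of it and the grasp point (between the pads) is the TCP; y points along the fingers, x is the direction in which the jaws open and shut, and the axes are right-handed (so a half turn about y gives the same grasp; the last joint's range is limited). The gripper opens to 85 mm and grips with 20 to 120 N. Pads are 22 mm wide; open, the fingers measure 114 mm over their backs; the gripper's body (76 mm by 85 mm) begins 54 mm behind the grasp point. The pads swing forward as they close: fully open they stand 13 mm farther back than shut.
Start: joints at [-1.347, 0.087, 0.176, 1.66, 0, 1.571], TCP at [122.062, -536.281, 250.284] pointing down, gripper open.
Joint ranges: [-3.13, 3.13], [-0.85, 1.81], [-1.15, 1.24], [-2.2, 2.28], [-1.44, 1.52], [-3.14, 3.14]. Speed limits (rad/s): [2.22, 2.22, 2.57, 3.14, 3.14, 3.14].

### API

Orientations are given as a rotation vector (axis times angle).
In Python, from workcell import * gives the robot as it stands.
- The arm moves only by the shell command python3 -m jog 'ROWS' [OPENING] [FORCE]. ROWS is a JSON object of lists of equal length, an entry for each row: "offset": the shift along the tool's x, y, z in m, a list of three; "roll": the turn about the tool's y in degrees. A call has 1 to 8 rows; each row shifts and turns the commanded pose from where the row before left it, along the tool's axes as they then stand; what a row does not reach is not made up. A row lasts 1/10 s, in which the tool goes at most 50 mm and 8.59 degrees, less where a joint would pass 70% of its speed; a pose out of reach is approached as far as the arm can. A call is refused whole if a number of a shift passes 0.05 or a number of a turn 8.59, either way. A call with a gripper value outside its range is refused whole. OPENING is the closure, from -1 (fully open) to 1 (shut), set as the call begins (- or left out, the last holds). The fingers move at their own pace and stop on an object; FORCE is the grip in N (left out, the last holds). Time passes only in rows, so rows that do not move let the fingers close. It gives the time, the measured TCP pose, the force and the opening at its end, in the units of the state.
- get_state(): the state, without advancing time (a new reading comes with each control period).
- camera(name): name is "side" or "top"; returns a dict with "frame" (384x512x3 uint8, red, green, blue), "z_map" (384x512 float32, mm along the optical axis (not along the pixel's ray), 0 where there is no reading), "fx", "fy", "cx", "cy" (pixels), "D" ([k1, k2, p1, p2, k3] as OpenCV has them; the pictures are not rectified), "xyz" and "rotation" of the camera in the world. Camera axes: x right, y up, looking along -z (the intrinsics and any distortion apply to the point x, -y, -z); pixel columns grow to the right and rows downward; lengths in mm; the calibration is good to about 2 mm. A picture is of the moment at which its call begins.
- job_done(): hands the job in, once; it reports no verdict.
Trained networks look in a picture, given as the dict that the camera call returned (one of the last four; its "shot" number tells which), for a name from the list of things; names that differ only in an ending like _2 or _b are one class to them, and where a whole thing is asked for, a point or a joint stands for the part that bears it (a point fixed in the world has none). Each returns a list of dicts, best first, with "confidence" (0 to 1); they miss things now and then, are a little off and sometimes report something else, mostly with a low value. They report only what shows in the picture. A call takes as long as a camera call. They do not tell look-alikes from the thing itself.
- look_for(picture, label): "xy" ([column, row] in pixels, amid what is visible of it).
- silhouettes(picture, label): "pixels" (384x512 bool, what is visible of it) and "xy" ([column, row] in pixels, amid what is visible of it).
The state is a dict: "t": time; "q": joint angles; "qvel": joint speeds; "tau": joint torques, N m; "position": TCP position; "orientation": TCP orientation; "force": force on the tool from outside, world axes, zero at the start; "torque": the same for the moment, N m; "finger_gap": opening from 0.0 (shut) to 1.0 (fully open).
Only numpy, scipy, OpenCV 4.12 (cv2) and the standard library are available. Lean on these libraries where they do the work, as an engineer would, in place of code of your own. Each camera call takes 0.05 s, during which the arm holds its last target. There are 200 camera calls.

### The job

One slim spice jar already stands on the low wooden shelf. Put the two matching slim jars from the worktop up on the shelf, one on each side of it, so that the three stand upright in a neat straight row along the middle of the board with a gap of about 2 cm between neighbours. Do not shift the jar already there, and leave the other things where they are.

Things in the scene. Friction and masses are not known exactly. Their poses are not given: they have to be found in the camera images.
- rack: low wooden shelf standing fixed on the worktop: one board 90 mm deep (x) and 280 mm long (y), its top 40 mm above the worktop, on two foot panels; along the back edge runs a lip 8 mm thick and 12 mm above the board. Origin on the worktop under the middle of the board; x points to the back (lip), y along the board, z up. It may stand turned by up to about 12 degrees
- jar_set: the jar already on the shelf, on the middle line of the board, up to 35 mm from its middle: slim round spice jar, 43 mm in diameter, 102 mm tall (cap: top 21 mm, 42 mm wide, fixed), 0.15 kg, standing upright; origin at the centre of its underside, z up along the jar. Its neighbours belong 63 mm away centre to centre, so hold them with the fingers in front and behind, not between jars
- jar_1: one of the two jars to be placed, on the open worktop between the robot and the shelf: slim round spice jar, 43 mm in diameter, 102 mm tall (cap: top 21 mm, 42 mm wide, fixed), 0.15 kg, standing upright; origin at the centre of its underside, z up along the jar. It may go to either side
- jar_2: the other jar to be placed, same as jar_1: slim round spice jar, 43 mm in diameter, 102 mm tall (cap: top 21 mm, 42 mm wide, fixed), 0.15 kg, standing upright; origin at the centre of its underside, z up along the jar
- wide_jar: bystander: wide jar with a lid, 71 mm in diameter, 105 mm tall, standing among the slim jars; origin at the centre of its underside
- tin: bystander: short food tin, 75 mm in diameter, 58 mm tall, standing left of the slim jars; origin at the centre of its underside
- garlic: bystander: garlic bulb, about 54 mm, behind the shelf; origin at its underside
- mug: bystander: mug, 90 mm in diameter, 106 mm tall, left of the shelf; origin at the centre of its underside
Mind the look-alikes: they are no part of the job. What is shaped like the jar_2 but green or purple is not meant. What is shaped like the jar_1 but turquoise is not meant.

How it is judged (in metres and radians):
At the end, for the whole second after the job is handed in: All three slim jars stand upright (10 degrees) and at rest on the board, centres within 18 mm of its middle line; one placed jar on each side of the first, 45 to 83 mm from it centre to centre, and at least 90 mm from each other (x of jar_1 in the frame of rack between -0.018 and 0.018 m and z of jar_1 in the frame of rack between 0.034 and 0.046 m and angle between each of jar_1, jar_2, jar_set's own z axis and vertical below 0.17 rad and linear speed of each of jar_1, jar_2, jar_set below 0.02 m/s and x of jar_2 in the frame of rack between -0.018 and 0.018 m and z of jar_2 in the frame of rack between 0.034 and 0.046 m and x of jar_set in the frame of rack between -0.018 and 0.018 m and z of jar_set in the frame of rack between 0.034 and 0.046 m and horizontal distance between jar_1 and jar_set between 0.045 and 0.083 m and horizontal distance between jar_2 and jar_set between 0.045 and 0.083 m and horizontal distance between jar_1 and jar_2 above 0.09 m); the robot touches nothing.
It fails at once if the jar already on the shelf is shifted by more than 15 mm (distance of jar_set from where it was at the start of the episode above 0.015 m).
It fails at once if another thing (wide jar, tin, garlic or mug) is shifted by more than 25 mm (distance of any of wide_jar, tin, garlic, mug from where it was at the start of the episode above 0.025 m).
It also fails if it takes over 64 s, if anything falls off the work surface, if the arm or the gripper's body presses on something with over 40 N, if the wrist force passes 120 N, or if a joint passes its speed limit or range.

## Working session

There is one attempt and no reset: what is moved stays moved. The work goes in short steps, Python scripts to look and compute and a shell command to move; the robot and the scene stay as the last step left them, time stands still between calls to the robot, and variables do not carry over. Pictures are saved under pics/ and viewed, on a budget of 10 in all, crops included, one or two more only if the job needs it, and the job is handed in when it is done.

```bash
ls; mkdir -p pics
cat > h.py <<'E'
from workcell import *
import numpy as np, cv2
from scipy.spatial.transform import Rotation as R
def cam_rot(c):
    r=np.array(c["rotation"],float); return r if r.shape==(3,3) else R.from_rotvec(r).as_matrix()
def pts(c,uv):
    uv=np.asarray(uv,float).reshape(-1,2); K=np.array([[c["fx"],0,c["cx"]],[0,c["fy"],c["cy"]],[0,0,1.]])
    n=cv2.undistortPoints(uv.reshape(-1,1,2),K,np.array(c["D"],float)).reshape(-1,2)
    z=c["z_map"][uv[:,1].astype(int),uv[:,0].astype(int)]
    p=np.c_[n[:,0]*z,-n[:,1]*z,-z]
    return (p@cam_rot(c).T+np.array(c["xyz"]))[z>0]
def save(c,n): cv2.imwrite("pics/"+n+".png",c["frame"][:,:,::-1])
E
python3 - <<'E'
from h import *
s=get_state(); print({k:np.round(v,3) for k,v in s.items()}, R.from_rotvec(s["orientation"]).as_matrix().round(3))
a=camera("top");b=camera("side")
im=np.hstack([a["frame"],b["frame"]])
save(a,"top0");save(b,"side0")
for c,n in((a,"top"),(b,"side")):
    print(n,c["xyz"],c["rotation"],c["fx"],c["D"])
    for l in["jar_1","jar_set","rack","wide_jar","tin","garlic","mug"]:
        for d in silhouettes(c,l):
            yy,xx=np.nonzero(d["pixels"]); p=pts(c,np.c_[xx,yy])
            if len(p)==0: continue
            top=p[p[:,2]>np.percentile(p[:,2],95)-6]
            f=c["frame"][d["pixels"]].mean(0).round()
            print(l,round(d["confidence"],2),np.round(d["xy"]),len(xx),f,"zmax",np.percentile(p[:,2],97).round(),"topc",((top.min(0)+top.max(0))/2).round(1),"ext",(top.max(0)-top.min(0)).round())
E
```

```text
pics
{'t': np.float64(0.0), 'q': array([-1.347,  0.087,  0.175,  1.66 , -0.   ,  1.571]), 'qvel': array([ 0.001, -0.001, -0.001,  0.   ,  0.001, -0.   ]), 'tau': array([-1.0000e-03, -5.2038e+01,  4.6481e+01,  1.6000e-02,  0.0000e+00,
        0.0000e+00]), 'position': array([ 122.007, -536.065,  249.572]), 'orientation': array([-1.306,  1.044, -1.042]), 'force': array([ 0.046,  0.207, -1.008]), 'torque': array([ 0.002, -0.016, -0.004]), 'finger_gap': np.float64(0.999)} [[ 0.222 -0.     0.975]
 [-0.975  0.001  0.222]
 [-0.001 -1.    -0.   ]]
top [ 378.44236968  256.36204658 1049.6041631 ] [ 0.08981521 -0.09273217 -1.57323346] 377.1582949942202 [0.03699916 0.         0.         0.         0.        ]
jar_1 0.83 [255. 270.] 280 [110.  62. 129.] zmax 107.0 topc [280.4 248.3 103.5] ext [41. 39.  7.]
jar_1 0.74 [325. 192.] 311 [156. 120.  54.] zmax 106.0 topc [471.4  69.5 103.4] ext [41. 39.  8.]
jar_1 0.73 [247. 241.] 243 [ 66. 141.  63.] zmax 106.0 topc [357.2 265.3 103.8] ext [39. 40.  8.]
jar_1 0.67 [228. 306.] 343 [ 46. 122. 113.] zmax 106.0 topc [191.8 309.5 103.6] ext [38. 39.  8.]
j
[... 1620 characters left out ...]
45.  8.]
jar_1 0.55 [209. 198.] 617 [40. 90. 50.] zmax 105.0 topc [356.3 264.8 102.5] ext [38. 43.  9.]
jar_set 0.96 [309. 240.] 943 [133. 115.  85.] zmax 144.0 topc [619.6  86.2 141.3] ext [40. 44.  8.]
rack 0.72 [305. 267.] 2669 [185. 156. 113.] zmax 53.0 topc [634.8 118.4  95. ] ext [ 74. 275.  98.]
wide_jar 0.56 [243. 218.] 1096 [149. 123.  82.] zmax 107.0 topc [462.  141.5 104.6] ext [ 67. 141.   8.]
tin 0.82 [260. 189.] 465 [138. 130. 100.] zmax 59.0 topc [470.8 337.8  79.1] ext [ 71. 137.  52.]
garlic 0.75 [367. 264.] 330 [159. 144. 136.] zmax 43.0 topc [763.2 122.1  43.5] ext [30. 34. 16.]
mug 0.7 [319. 171.] 1270 [123. 118. 110.] zmax 104.0 topc [644.9 436.2 102.6] ext [88. 91. 12.]
```

```bash
python3 -c "
import cv2,numpy as np
a=cv2.imread('pics/top0.png');b=cv2.imread('pics/side0.png')
cv2.imwrite('pics/both0.png',np.vstack([cv2.resize(a,None,fx=.78,fy=.78),cv2.resize(b,None,fx=.78,fy=.78)]))"
```

```text
(no output)
```

View pics/top0.png

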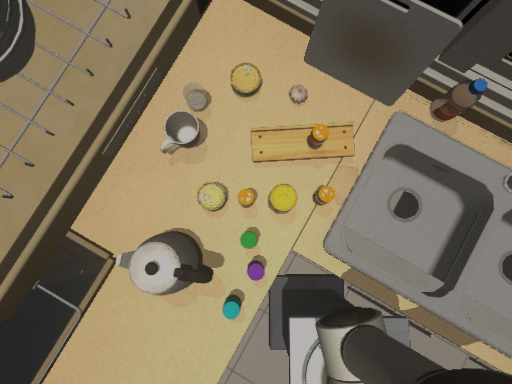

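View pics/side0.png

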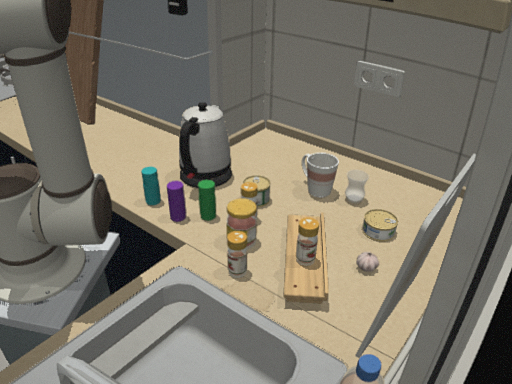

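The two yellow/orange-capped jars beside the wide jar, top pixels (247,197) and (326,194), match the shelf jar at (319,132). The green (249,240), purple (256,270) and turquoise (232,307) ones are the look-alikes. Next I measure the rack and confirm both jars in a crop.

Run:
```python
from h import *
for n in("top","side"):
    c=camera(n)
    vv,uu=np.mgrid[0:384,0:512]; uv=np.c_[uu.ravel(),vv.ravel()]
    uv=uv[c["z_map"].ravel()>0]; p=pts(c,uv)
    m=(p[:,0]>530)&(p[:,0]<720)&(p[:,1]>-60)&(p[:,1]<300)
    b=p[m&(p[:,2]>34)&(p[:,2]<60)]
    b=b[(np.hypot(b[:,0]-619,b[:,1]-88)>28)]
    mask=b[:,:2]; med=np.median(mask,0); b=b[np.hypot(*(mask-med).T)<165]
    r=cv2.minAreaRect(b[:,:2].astype(np.float32)); print(n,r,len(b),np.median(b[:,2]))
    lip=b[b[:,2]>48]; print("lip",len(lip),np.polyfit(lip[:,1],lip[:,0],1),lip[:,1].min(),lip[:,1].max())
    # jar centers: points on top disc
    for g in((470,69),(465,271),(619,88)):
        z0=142 if g[0]>600 else 102
        t=p[(np.hypot(p[:,0]-g[0],p[:,1]-g[1])<30)&(abs(p[:,2]-z0)<6)]
        print(g,cv2.minEnclosingCircle(t[:,:2].astype(np.float32)),np.median(t[:,:2],0).round(1),len(t))
    if n=="side": cv2.imwrite("pics/crop1.png",cv2.resize(c["frame"][130:310,130:340,::-1],None,fx=3,fy=3,interpolation=2))
```

```text
top ((620.3772583007812, 119.21461486816406), (90.78402709960938, 279.235595703125), 3.1835482120513916) 2930 40.67723650945703
lip 284 [-5.50097044e-02  6.67117081e+02] -16.658569483087092 259.4364234207892
(470, 69) ((471.38525390625, 69.55377960205078), 21.050968170166016) [471.2  70.1] 223
(465, 271) ((465.31591796875, 272.5240173339844), 21.135051727294922) [464.5 272.5] 217
(619, 88) ((620.1470947265625, 88.88681030273438), 21.196195602416992) [620.1  89.5] 232
side ((620.36767578125, 95.93458557128906), (90.99272918701172, 239.7530975341797), 3.4096641540527344) 2120 40.10153057614821
lip 267 [-6.13991766e-02  6.67230194e+02] -19.980087623197846 213.62239984747248
(470, 69) ((470.6228942871094, 67.60679626464844), 22.332334518432617) [470.6  64.3] 235
(465, 271) ((463.4343566894531, 271.038330078125), 21.830862045288086) [464.2 266.8] 145
(619, 88) ((618.9667358398438, 87.31181335449219), 22.496746063232422) [619.3  82.9] 233
```

View pics/crop1.png

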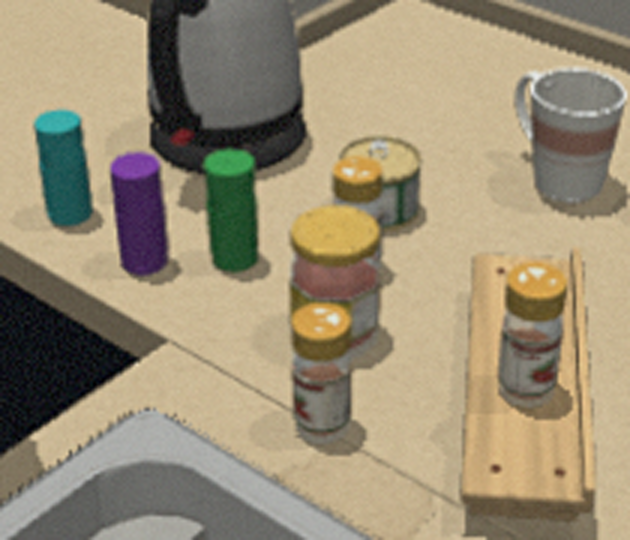

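Confirmed: the two yellow-capped labelled jars, at crop (322,370) and (357,190), match the shelf jar at (535,330). The plain teal, purple and green ones are decoys. The rack is at (620.4,119.2), yaw 3.2°. Targets are about (625.6,26) and (618.6,152). First I turn the tool so the jaws open along the rack's x.

```bash
cat > d.py <<'E'
import sys; from h import *
s=get_state(); M=R.from_rotvec(s["orientation"]).as_matrix(); t=np.array(list(map(float,sys.argv[1:4])))
yaw=np.degrees(np.arctan2(M[1,0],M[0,0]))
print("t",s["t"],"pos",s["position"].round(1),"yaw",yaw.round(2),"gap",s["finger_gap"],"tool delta",(M.T@(t-s["position"])).round(1),"roll needed",(yaw-3.2).round(2))
E
python3 -m jog '{"offset":[[0,0,0],[0,0,0],[0,0,0],[0,0,0],[0,0,0]],"roll":[-8,-8,-8,-8,-8]}' -1 40
python3 -m jog '{"offset":[[0,0,0],[0,0,0],[0,0,0],[0,0,0],[0,0,0],[0,0,0]],"roll":[-8,-8,-8,-8,-8.2,0]}'
python3 d.py 471 69 250
```

```text
t: 1.4
position: [122.1, -536.3, 250.3]
orientation: [-1.512, 0.504, -0.504]
force: [-0.6, -0.9, -0.9]
finger_gap: 0.998
t: 2.0
position: [122.1, -536.3, 250.3]
orientation: [-1.57, -0.043, 0.043]
force: [-0.0, 0.4, -0.4]
finger_gap: 1.002
t 2.0 pos [ 122.1 -536.3  250.3] yaw 3.15 gap 1.001606632290126 tool delta [3.816e+02 3.000e-01 5.852e+02] roll needed -0.05
```

```bash
python3 -m jog '{"offset":[[0.024,0,0.0365],[0.024,0,0.0365],[0.024,0,0.0365],[0.024,0,0.0365],[0.024,0,0.0365],[0.024,0,0.0365],[0.024,0,0.0365],[0.024,0,0.0365]],"roll":[0,0,0,0,0,0,0,0]}'
python3 -m jog '{"offset":[[0.024,0,0.0365],[0.024,0,0.0365],[0.024,0,0.0365],[0.024,0,0.0365],[0.024,0,0.0365],[0.024,0,0.0365],[0.024,0,0.0365]],"roll":[0,0,0,0,0,0,0]}'
python3 -m jog '{"offset":[[0.02,0,0.03],[0,0,0],[0,0,0]],"roll":[0,0,0]}'
python3 d.py 471 69 70
```

```text
t: 2.8
position: [298.8, -233.0, 250.5]
orientation: [-1.571, -0.038, 0.037]
force: [1.5, 0.1, 0.3]
finger_gap: 0.999
t: 3.5
position: [453.3, 31.4, 250.5]
orientation: [-1.571, -0.038, 0.037]
force: [0.3, -0.6, 0.1]
finger_gap: 1.001
t: 3.8
position: [471.0, 61.0, 250.0]
orientation: [-1.571, -0.04, 0.041]
force: [-0.1, -0.4, -0.4]
finger_gap: 1.007
t 3.8 pos [471.  61. 250.] yaw 2.94 gap 1.007444403711548 tool delta [  0.6 180.    8.1] roll needed -0.26
```

```bash
python3 -m jog '{"offset":[[0.0005,0,0.008],[0,0.04,0],[0,0.04,0],[0,0.03,0],[0,0.03,0],[0,0.02,0],[0,0.02,0],[0,0,0]],"roll":[0,0,0,0,0,0,0,0]}'
python3 - <<'E'
from h import *
c=camera("side"); cv2.imwrite("pics/crop2.png",cv2.resize(c["frame"][130:310,130:340,::-1],None,fx=3,fy=3,interpolation=2))
E
python3 d.py 471 69 70
```

```text
t: 4.6
position: [469.4, 67.6, 68.2]
orientation: [-1.571, -0.037, 0.042]
force: [0.3, 0.3, 0.3]
finger_gap: 0.998
t 4.65 pos [470.3  67.8  69.9] yaw 2.89 gap 1.0006728735188877 tool delta [ 0.8 -0.1  1.2] roll needed -0.31
```

View pics/crop2.png

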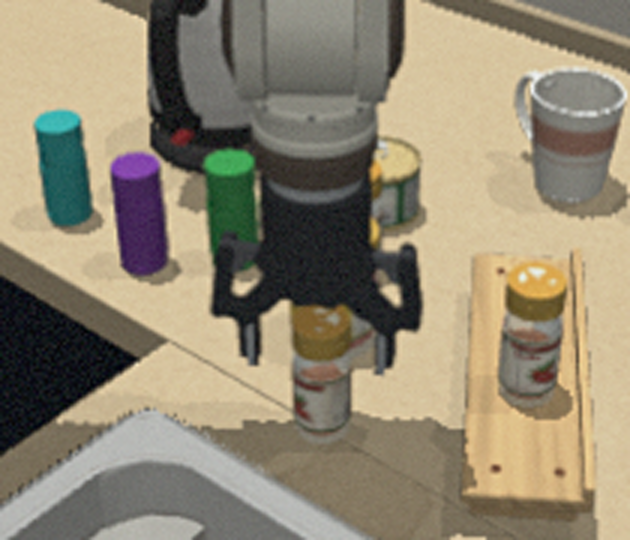

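The jar at crop (322,370) is centred between the fingers at (252,340) and (383,345). Next I close and lift.

```bash
python3 -m jog '{"offset":[[0,0,0],[0,0,0],[0,0,0],[0,0,0],[0,0,0],[0,0,0],[0,0,0],[0,0,0]],"roll":[0,0,0,0,0,0,0,0]}' 1 40
python3 d.py 471 69 70
python3 -m jog '{"offset":[[0,-0.02,0],[0,-0.03,0],[0,-0.03,0],[0,-0.04,0],[0,0,0]],"roll":[0,0,0,0,0]}'
python3 d.py 625.6 26 190
```

```text
t: 5.45
position: [471.8, 68.5, 71.5]
orientation: [-1.57, -0.043, 0.04]
force: [0.5, -1.1, 5.8]
finger_gap: 0.481
t 5.45 pos [471.8  68.5  71.5] yaw 3.02 gap 0.48055708372011713 tool delta [-0.7  1.4  0.5] roll needed -0.18
t: 5.95
position: [472.9, 68.8, 195.6]
orientation: [-1.57, -0.047, 0.036]
force: [0.2, -0.8, -1.7]
finger_gap: 0.48
t 5.95 pos [472.9  68.8 195.6] yaw 3.02 gap 0.4800414969260157 tool delta [150.2   6.7 -50.7] roll needed -0.18
```

```bash
python3 -m jog '{"offset":[[0,0,-0.025],[0,0,-0.025],[0.03,0,0],[0.04,0,0],[0.04,0,0],[0.04,0,0],[0,0,0],[0,0,0]],"roll":[0,0,0,0,0,0,0,0]}'
python3 d.py 625.6 26 112
python3 - <<'E'
from h import *
c=camera("top")
vv,uu=np.mgrid[100:180,250:400]; p=pts(c,np.c_[uu.ravel(),vv.ravel()])
t=p[(np.hypot(p[:,0]-620.5,p[:,1]-89)<30)&(abs(p[:,2]-142)<6)]
print(cv2.minEnclosingCircle(t[:,:2].astype(np.float32)))
c=camera("side"); cv2.imwrite("pics/crop3.png",cv2.resize(c["frame"][130:330,200:410,::-1],None,fx=3,fy=3,interpolation=2))
E
```

```text
t: 6.75
position: [623.6, 26.5, 188.2]
orientation: [-1.57, -0.039, 0.044]
force: [-0.4, 0.2, -1.0]
finger_gap: 0.482
t 6.75 pos [623.6  26.5 188.2] yaw 3.02 gap 0.4815282999733008 tool delta [ 2.2 76.2 -0.6] roll needed -0.18
((620.1235961914062, 87.32119750976562), 21.8944091796875)
```

View pics/crop3.png

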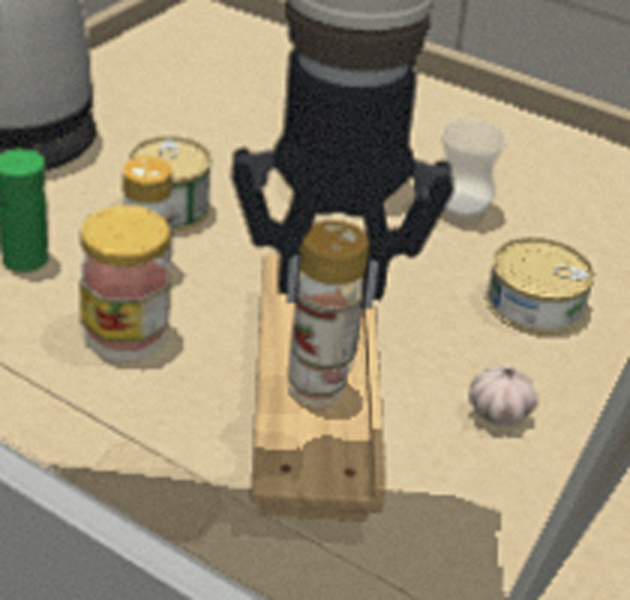

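The held jar hangs upright at crop (330,310), in front of the shelf jar and over the board. Next I lower it.

```bash
python3 -m jog '{"offset":[[0.002,0.02,0],[0,0.02,0],[0,0.02,0],[0,0.01,0],[0,0.004,0],[0,0,0],[0,0,0]],"roll":[0,0,0,0,0,0,0]}'
python3 d.py 625.6 26 110
python3 -m jog '{"offset":[[0,0.002,0],[0,0,0]],"roll":[0,0]}'
python3 d.py 625.6 26 110
```

```text
t: 7.55
position: [625.9, 26.6, 117.6]
orientation: [-1.57, -0.043, 0.04]
force: [0.7, -0.2, -0.8]
finger_gap: 0.478
t 7.55 pos [625.9  26.6 117.6] yaw 3.02 gap 0.4784323129530917 tool delta [-0.3  7.6 -0.6] roll needed -0.18
t: 7.75
position: [625.8, 26.5, 114.7]
orientation: [-1.57, -0.042, 0.041]
force: [-0.5, 0.3, -1.2]
finger_gap: 0.48
t 7.75 pos [625.8  26.5 114.7] yaw 3.02 gap 0.47957388584291205 tool delta [-0.2  4.7 -0.5] roll needed -0.18
```

```bash
python3 -m jog '{"offset":[[0,0.002,0],[0,0,0]],"roll":[0,0]}'
python3 -m jog '{"offset":[[0,0.001,0],[0,0,0]],"roll":[0,0]}'
python3 -m jog '{"offset":[[0,0.001,0],[0,0,0]],"roll":[0,0]}'
```

```text
t: 7.95
position: [625.5, 26.6, 112.0]
orientation: [-1.57, -0.041, 0.042]
force: [-0.1, 0.3, -1.2]
finger_gap: 0.483
t: 8.15
position: [625.7, 26.5, 111.6]
orientation: [-1.57, -0.042, 0.041]
force: [-0.7, -0.5, 1.3]
finger_gap: 0.48
t: 8.35
position: [625.7, 26.6, 111.5]
orientation: [-1.57, -0.042, 0.04]
force: [-3.0, -0.5, 7.6]
finger_gap: 0.479
```

In contact (about 9 N). Release and back up.

```bash
python3 -m jog '{"offset":[[0,0,0],[0,0,0],[0,0,0],[0,0,0],[0,0,0],[0,0,0],[0,0,0]],"roll":[0,0,0,0,0,0,0]}' -1
python3 -m jog '{"offset":[[0,-0.015,0],[0,-0.03,0],[0,-0.04,0],[0,-0.04,0],[0,-0.015,0],[0,0,0]],"roll":[0,0,0,0,0,0]}'
python3 d.py 465 272 250
```

```text
t: 9.05
position: [625.6, 26.5, 110.2]
orientation: [-1.57, -0.041, 0.042]
force: [0.6, 0.3, -0.4]
finger_gap: 1.002
t: 9.65
position: [626.4, 26.6, 254.4]
orientation: [-1.57, -0.046, 0.037]
force: [0.5, 0.3, -0.4]
finger_gap: 1.004
t 9.65 pos [626.4  26.6 254.4] yaw 3.02 gap 1.0039177812028972 tool delta [-148.3    3.6  253.6] roll needed -0.18
```

```bash
python3 -m jog '{"offset":[[-0.021,0,0.036],[-0.021,0,0.036],[-0.021,0,0.036],[-0.021,0,0.036],[-0.021,0,0.036],[-0.021,0,0.036],[-0.021,0,0.036],[0,0,0]],"roll":[0,0,0,0,0,0,0,0]}'
python3 d.py 464.5 272 70
python3 - <<'E'
from h import *
c=camera("top")
vv,uu=np.mgrid[90:190,250:400]; p=pts(c,np.c_[uu.ravel(),vv.ravel()])
for g in((620.5,89),(625.6,26)):
    t=p[(np.hypot(p[:,0]-g[0],p[:,1]-g[1])<30)&(abs(p[:,2]-143)<6)]
    print(cv2.minEnclosingCircle(t[:,:2].astype(np.float32)),len(t))
c=camera("side"); cv2.imwrite("pics/crop4.png",cv2.resize(c["frame"][130:330,200:410,::-1],None,fx=3,fy=3,interpolation=2))
E
```

```text
t: 10.45
position: [462.8, 273.5, 249.4]
orientation: [-1.57, -0.044, 0.046]
force: [0.1, 0.4, -0.3]
finger_gap: 1.002
t 10.45 pos [462.8 273.5 249.4] yaw 3.28 gap 1.0018134996145607 tool delta [  1.9 179.4  -1.6] roll needed 0.08
((620.1054077148438, 88.55213165283203), 20.87348747253418) 229
((625.0029296875, 28.59822654724121), 21.344114303588867) 231
```

View pics/crop4.png

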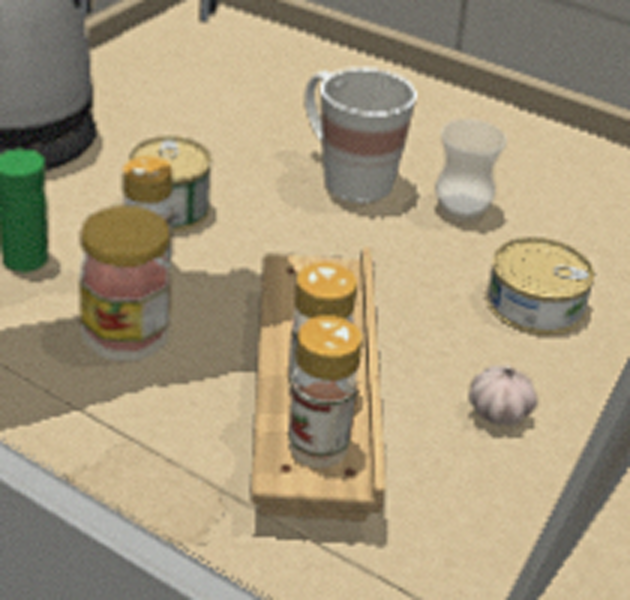

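The first jar stands upright at crop (325,390), 60 mm from the shelf jar, which is unshifted. The camera reads about 2 mm high in y compared with the TCP, so I aim for y≈270.5. Next, the second jar.

```bash
python3 -m jog '{"offset":[[0.0015,0,-0.0025],[0,0.04,0],[0,0.04,0],[0,0.03,0],[0,0.03,0],[0,0.02,0],[0,0.02,0],[0,0,0]],"roll":[0,0,0,0,0,0,0,0]}'
python3 d.py 464.5 270.5 70
python3 -m jog '{"offset":[[0,0,0],[0,0,0],[0,0,0],[0,0,0],[0,0,0],[0,0,0],[0,0,0],[0,0,0]],"roll":[0,0,0,0,0,0,0,0]}' 1 40
python3 d.py 464.5 270.5 70
python3 -m jog '{"offset":[[0,-0.02,0],[0,-0.03,0],[0,-0.03,0],[0,-0.04,0],[0,-0.04,0],[0,0,0]],"roll":[0,0,0,0,0,0]}'
python3 d.py 618.6 150 230
```

```text
t: 11.35
position: [466.4, 265.9, 67.2]
orientation: [-1.573, -0.036, 0.043]
force: [-0.4, -0.5, -0.3]
finger_gap: 0.999
t 11.35 pos [466.4 265.9  67.2] yaw 2.9 gap 0.9986405998785326 tool delta [-1.7 -2.8  4.7] roll needed -0.3
t: 12.15
position: [467.7, 268.3, 71.5]
orientation: [-1.57, -0.043, 0.04]
force: [-1.5, -0.7, 6.0]
finger_gap: 0.485
t 12.15 pos [467.7 268.3  71.5] yaw 3.03 gap 0.48539380680788813 tool delta [-3.1  1.5  2.4] roll needed -0.17
t: 12.75
position: [468.4, 268.9, 236.1]
orientation: [-1.567, -0.047, 0.036]
force: [0.0, 0.4, -2.0]
finger_gap: 0.483
t 12.75 pos [468.4 268.9 236.1] yaw 3.04 gap 0.48312396130213225 tool delta [ 143.6    6.7 -126.7] roll needed -0.16
```

```bash
python3 -m jog '{"offset":[[0.03,0,-0.027],[0.04,0,-0.03],[0.04,0,-0.03],[0.033,0,-0.04],[0,0,0],[0,0,0]],"roll":[0,0,0,0,0,0]}'
python3 d.py 618.6 150 112
python3 - <<'E'
from h import *
c=camera("top"); save(c,"t5")
c=camera("side"); cv2.imwrite("pics/crop5.png",cv2.resize(c["frame"][100:300,200:410,::-1],None,fx=3,fy=3,interpolation=2))
E
```

```text
t: 13.35
position: [615.7, 149.2, 228.7]
orientation: [-1.571, -0.038, 0.042]
force: [-0.2, 0.8, -1.7]
finger_gap: 0.485
t 13.35 pos [615.7 149.2 228.7] yaw 2.91 gap 0.4846872703812959 tool delta [  3.2 116.7   0.7] roll needed -0.29
```

View pics/crop5.png

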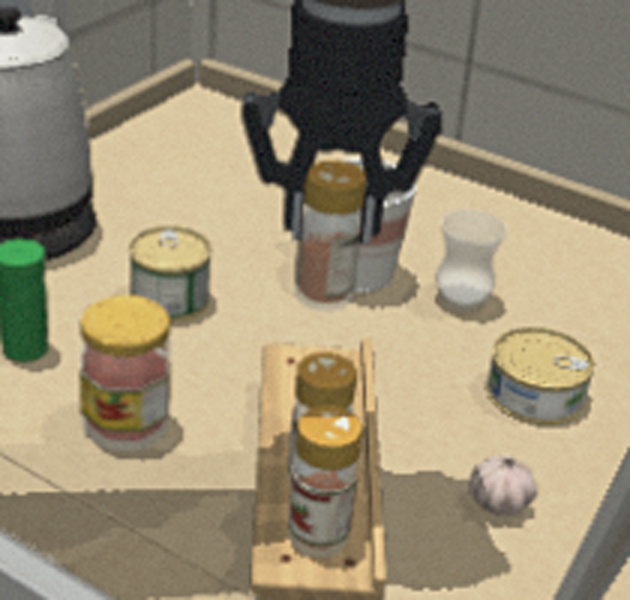

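The jar hangs upright at crop (332,230), clear of everything. Next I lower it.

```bash
python3 -m jog '{"offset":[[0.003,0.02,0.001],[0,0.03,0],[0,0.03,0],[0,0.02,0],[0,0.01,0],[0,0.003,0],[0,0,0],[0,0,0]],"roll":[0,0,0,0,0,0,0,0]}'
python3 d.py 618.6 150 112
python3 -m jog '{"offset":[[0,0.002,0],[0,0,0]],"roll":[0,0]}'
python3 d.py 618.6 150 112
```

```text
t: 14.25
position: [618.8, 151.7, 118.8]
orientation: [-1.57, -0.043, 0.04]
force: [0.1, -0.1, -0.7]
finger_gap: 0.483
t 14.25 pos [618.8 151.7 118.8] yaw 3.04 gap 0.4826024496120918 tool delta [-0.3  6.8 -1.7] roll needed -0.16
t: 14.45
position: [618.6, 151.3, 115.7]
orientation: [-1.57, -0.042, 0.041]
force: [-0.0, -0.4, -2.1]
finger_gap: 0.485
t 14.45 pos [618.6 151.3 115.7] yaw 3.02 gap 0.48467012837011664 tool delta [-0.   3.7 -1.3] roll needed -0.18
```

```bash
python3 -m jog '{"offset":[[0,0.002,-0.002],[0,0,0]],"roll":[0,0]}'
python3 -m jog '{"offset":[[0,0.001,0],[0,0,0]],"roll":[0,0]}'
python3 -m jog '{"offset":[[0,0.001,0],[0,0,0]],"roll":[0,0]}'
```

```text
t: 14.65
position: [618.4, 149.0, 113.1]
orientation: [-1.571, -0.041, 0.041]
force: [0.5, 0.2, -2.1]
finger_gap: 0.485
t: 14.85
position: [618.4, 149.2, 112.1]
orientation: [-1.57, -0.041, 0.042]
force: [-0.3, -0.1, -1.7]
finger_gap: 0.482
t: 15.05
position: [618.5, 149.3, 111.7]
orientation: [-1.57, -0.042, 0.041]
force: [-0.8, 0.1, 2.2]
finger_gap: 0.486
```

Touchdown: the force rose from -1.7 to +2.2 N. Release and retreat.

```bash
python3 -m jog '{"offset":[[0,0.0005,0],[0,0,0],[0,0,0],[0,0,0],[0,0,0],[0,0,0],[0,0,0],[0,0,0]],"roll":[0,0,0,0,0,0,0,0]}' -1
python3 -m jog '{"offset":[[0,-0.015,0],[0,-0.03,0],[0,-0.04,0],[0,-0.04,0],[-0.04,-0.015,0],[-0.05,0,0],[-0.05,0,0],[0,0,0]],"roll":[0,0,0,0,0,0,0,0]}'
python3 -m jog '{"offset":[[-0.05,0,0],[0,0,0],[0,0,0]],"roll":[0,0,0]}'
python3 - <<'E'
from h import *
c=camera("top")
vv,uu=np.mgrid[0:384,0:512]; p=pts(c,np.c_[uu.ravel(),vv.ravel()])
C=[]
for g in((618.6,152),(620.5,89),(625.6,26)):
    t=p[(np.hypot(p[:,0]-g[0],p[:,1]-g[1])<30)&(abs(p[:,2]-143)<6)]
    o,r=cv2.minEnclosingCircle(t[:,:2].astype(np.float32)); C.append(o)
    d=np.array(o)-[620.4,119.2]; a=np.radians(3.2)
    print(np.round(o,1),round(r,1),"rack xy",np.round([d@[np.cos(a),np.sin(a)],d@[-np.sin(a),np.cos(a)]],1),"z",np.percentile(t[:,2],[2,98]).round(1))
C=np.array(C);print(np.linalg.norm(np.diff(C,axis=0),axis=1))
for l in["wide_jar","tin","garlic","mug"]: print(l,[(np.round(d["xy"]),round(d["confidence"],2)) for d in look_for(c,l)[:2]])
c=camera("side"); cv2.imwrite("pics/crop6.png",cv2.resize(c["frame"][130:330,200:410,::-1],None,fx=3,fy=3,interpolation=2))
print(get_state()["force"],get_state()["finger_gap"])
E
```

```text
t: 15.85
position: [618.4, 149.3, 110.8]
orientation: [-1.57, -0.041, 0.042]
force: [0.2, -0.4, -0.0]
finger_gap: 1.0
t: 16.65
position: [473.6, 141.3, 252.8]
orientation: [-1.57, -0.042, 0.042]
force: [1.8, 0.4, -0.4]
finger_gap: 0.996
t: 16.95
position: [428.7, 139.4, 252.4]
orientation: [-1.57, -0.044, 0.04]
force: [1.4, 0.3, 0.0]
finger_gap: 0.999
[616.2 154.6] 21.3 rack xy [-2.2 35.6] z [138.7 146.3]
[620.3  88.6] 21.0 rack xy [ -1.8 -30.6] z [138.6 145.8]
[625.1  27.8] 21.3 rack xy [ -0.4 -91.5] z [138.9 145.7]
[66.13947442 60.91195731]
wide_jar [(array([287., 198.]), 0.81)]
tin [(array([212., 194.]), 0.67), (array([285., 198.]), 0.61)]
garlic [(array([297.,  96.]), 0.8)]
mug [(array([179., 130.]), 0.88)]
[ 0.36386736 -0.73491023  0.05629732] 0.9989703637821072
```

View pics/crop6.png

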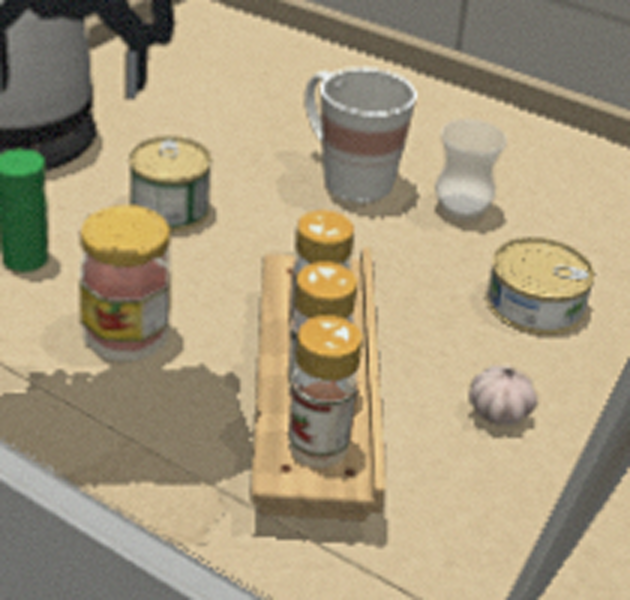

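The three jars stand in a straight row, caps at crop (325,235), (325,285) and (328,345), and the bystanders are unmoved. Handing in.

```bash
python3 -c "
from workcell import *
print(job_done())"
```

```text
the job is handed in; nothing more can be done
None
```

Both matching slim jars are now on the shelf, one on each side of the jar that was already there, and I have handed the job in at about 17 s. I held each jar with the fingers in front and behind and lowered it until the wrist force showed contact.

My last camera check showed:
- **Row:** the jars stand 66 mm and 61 mm from the middle one, centre to centre (gaps of about 23 and 18 mm). All three are within about 2 mm of the board's middle line.
- **Upright and on the board:** all three jar tops are at about 142 mm, the expected height, and they look upright in the side view.
- **First jar on the shelf:** it moved less than 1 mm.
- **Bystanders:** the wide jar, tin, garlic and mug are within about 3 pixels of where they were, which is within detection noise.
- **Gripper:** it is open and clear of everything.

The only disagreement was an offset of about 2 mm in y between the camera and the arm's own position. I allowed for it when placing the second jar, which still ended about 3 mm wider than planned, well within the limits. No check failed.

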